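Refill the scent diffuser and hold its shutter open at the third click

ROBOT

A 6-joint arm with a two-finger parallel gripper is mounted at the origin on the work surface. World frame = base frame: x ahead of the robot, y to its left, z up, the work surface at z = 0. Lengths are in m, angles in rad, forces in N, time in s.
With the tool pointing down it reaches from about 0.35 to 0.8 m from the base axis. Payload 7.3 kg.
Tool frame: the origin (TCP) lies between the finger pads; the fingertips stand 25 mm ahead of it and the grasp point (between the pads) lies 6 mm ahead of it (r.tip_extent is the distance from the TCP to the fingertips, in m); z points along the fingers, y is the direction in which the jaws open and shut (so a half turn about z gives the same grasp; the last joint's range is limited). The gripper opens to 85 mm and grips with 20 to 120 N. Pads are 22 mm wide; open, the fingers measure 114 mm over their backs; the gripper's body (76 mm by 85 mm) begins 54 mm behind the grasp point. The pads swing forward as they close: fully open they stand 13 mm farther back than shut.
Start: joints at [1.018, 0.342, 1.524, -0, 1.275, -0.146], TCP at [0.208, 0.482, 0.256] pointing down, gripper open.
Joint ranges: [-2.53, 2.53], [-0.77, 2.02], [0.04, 2.7], [-1, 4.14], [0.28, 2.66], [-3.11, 3.11]. Speed limits (rad/s): [2.57, 2.57, 3.14, 3.14, 3.14, 3.14].

INTERFACE

Orientations are given as a unit quaternion [x, y, z, w].
In Python, from workcell import r, command_gripper, optics gives the robot as it stands. The module is installed in compiled form; this text tells all that it offers. Calls block until the motion is done:
- r.reach(position, orientation): joint-space move of the TCP to a pose.
- r.move_straight(position, orientation=None, speed=0.15, max_force=None): straight line of the TCP; orientation=None keeps the orientation; speed is the mean speed in m/s. With max_force (N) it stops when the force on the tool has changed by that much, and returns True; else False.
- r.movej(angles): joint-space move.
- command_gripper(opening, force=None): finger opening in m; force is the grip in N (None keeps the last); returns when the fingers have stopped.
- r.hold(seconds).
- r.solve_ik(position, orientation): joint angles nearest the present ones, or None.
- r.read_state(): the state.
- optics.get_image(name): name is "scene" or "top" or "wrist"; returns (picture, depth): 400x640x3 uint8, red, green, blue; 400x640 float32, m along the optical axis (not along the pixel's ray), 0 where there is no reading.
- optics.camera_model(name): a dict with "K" (3x3 intrinsics, pixels), "R" (3x3) and "t" (3): a world point X has camera coordinates R X + t; the wrist camera has in their place "tool_from_camera" (4x4, takes a point from camera to tool coordinates, whose origin is the TCP and whose axes are the flange's). Camera axes: x right, y down, z forward; pixel columns grow to the right and rows downward; lengths in m; the calibration is good to about 2 mm. A picture is of the moment at which its call begins: read the wrist's pose just before it. camera_model takes no time and is no camera call.
A pose or a line that the arm cannot do raises r.PlanningError and nothing moves.
- r.finish_job(): hands the job in, once; it reports no verdict.
The state is a dict: "time_s": time; "joint_positions": joint angles; "dq": joint speeds; "tau": joint torques, N m; "eef_pos": TCP position; "eef_rot": TCP orientation; "contact_force": force on the tool from outside, world axes, zero at the start; "torque": the same for the moment, N m; "grip_width": finger opening in m.
Only numpy, scipy, OpenCV 4.12 (cv2) and the standard library are available. Lean on these libraries where they do the work, as an engineer would, in place of code of your own. Each camera call takes 0.05 s, during which the arm holds its last target. There are 200 camera calls.

TASK

Refill the scent diffuser on the dresser: pour all five terracotta balls from the bamboo scoop through the funnel into the clear tube, and set the scoop down upright on the dresser top again. Then give the room a medium burst: turn the diffuser's sprung knob clockwise from closed to its third click, without turning it on towards the fourth, and hold it there, because it springs shut when let go - finish with the gripper still holding the knob at the third click. Leave the other things on the dresser where they are.

Things in the scene. Friction and masses are not known exactly. Their poses are not given: they have to be found in the camera images.
- diffuser: fan scent diffuser, standing fixed on the dresser: white housing 125 mm (its x) by 300 mm (its y) by 50 mm high, origin under the housing's centre at the dresser top, z up. At its -y end a clear tube with a clear funnel mouth stands on the housing (axis at y = -95 mm); in the middle a low outlet grille (up to 5 mm above the housing) with an aluminium shutter that follows the knob; at its +y end the knob (axis at y = +95 mm). Its yaw varies by up to 0.4 rad
- tube_floor (a point): centre of the clear tube's inner floor, 54 mm above the dresser top. The tube is 51 mm inside and 57 mm outside, and opens into the funnel 80 mm above this point
- funnel_rim (a point): centre of the funnel's mouth, 182 mm above the dresser top, straight above tube_floor. The funnel is about 116 mm across inside at the rim (122 mm outside) and narrows to the 51 mm tube over 48 mm of height; fixed to the tube
- dial (a joint): knob angle in rad: 0 = closed, grows clockwise seen from above, end stop at 1.85. A click (detent) every 20 degrees (0.349 rad): the first at 0.349, the second at 0.698, the third at 1.047, and two more beyond. A spring turns the knob back to 0 from anywhere as soon as it is let go; turning it takes up to about 0.15 N m: the resistance rises on leaving a click and nearly vanishes as the next one drops in; at a click it still pushes back with about 0.08 N m
- dial_grip (a point): on the knob's axis, 78 mm above the dresser top, at a good height to grip; turns with the knob. The knob is a black bar 50 mm long (its own x), 14 mm wide (its own y) and 30 mm tall (58 to 88 mm above the dresser top) on a round grey skirt 58 mm across (50 to 58 mm above the top). The red pointer line is at the +x end of the bar. Closed, the bar lies along the diffuser's x, pointer at the red mark; five black dots of growing size mark the clicks
- scoop: loose bamboo scoop, 90 g or so, standing on its flat bottom; origin under the middle of its pan at the dresser top, x towards the open nose, z up. Pan: inside 46 mm wide (outside 54 mm), walls 30 mm high (26 mm beside the nose), inner floor 4 mm above the underside from x = -38 to 26 mm, then a ramp that rises at 15 degrees to the open nose edge at x = 60 mm. The balls roll out over the nose once it is tipped nose-down by more than about 20 degrees; 45 degrees empties it fast
- scoop_grip (a point): point in the scoop's handle to grip from above, at x = -88 mm, 32 mm above the underside. The handle is a straight bar 14 mm wide (scoop's y) and 16 mm tall (24 to 40 mm above the underside) from x = -53 to -151 mm, along the scoop's x
- scoop_nose (a point): middle of the scoop's open nose edge, x = 60 mm, 13.5 mm above its underside
- ball1_center (a point): terracotta scent ball 1; the balls are fired-clay spheres 20 mm across, 10 g; this point is its centre. At the start all five lie loose on the floor of the scoop's pan
- ball2_center (a point): terracotta scent ball 2; the balls are fired-clay spheres 20 mm across, 10 g; this point is its centre. At the start all five lie loose on the floor of the scoop's pan
- ball3_center (a point): terracotta scent ball 3; the balls are fired-clay spheres 20 mm across, 10 g; this point is its centre. At the start all five lie loose on the floor of the scoop's pan
- ball4_center (a point): terracotta scent ball 4; the balls are fired-clay spheres 20 mm across, 10 g; this point is its centre. At the start all five lie loose on the floor of the scoop's pan
- ball5_center (a point): terracotta scent ball 5; the balls are fired-clay spheres 20 mm across, 10 g; this point is its centre. At the start all five lie loose on the floor of the scoop's pan
- vase: bystander: matte white ceramic vase, 100 mm across, 190 mm high, origin under it
- hairbrush: bystander: bamboo hairbrush lying bristles down, 225 mm long along its x, 70 mm wide, 31 mm high, origin under the middle, handle to its -x
- paperweight: bystander: green glass pebble paperweight, 80 mm across, 38 mm high, origin under it
- case: bystander: closed red sunglasses case, 160 mm (its x) by 66 mm by 49 mm high, origin under it
There are look-alikes about, which are no part of the job. What is shaped like the scoop but blue or green is not meant.

How it is judged:
By the outcome, as a careful person would: the job done as asked, in the order asked, and still so for the second after the job is handed in, while the arm keeps its last pose, push and grip.
It also fails if it takes over 72 s, if anything falls off the work surface, if the arm or the gripper's body presses on something with over 40 N, if the wrist force passes 120 N, or if a joint passes its speed limit or range.

## Working session

There is one attempt and no reset: what is moved stays moved. The work goes in short steps, each a Python script; the robot and the scene stay as the last script left them, time stands still between calls to the robot, and variables do not carry over. Pictures are saved under pics/ and viewed, about 8 in all and at most 12, crops included, and the job is handed in when it is done.

```bash
mkdir -p pics; cat > h.py <<'E'
import numpy as np, cv2
from workcell import r, command_gripper, optics
from scipy.spatial.transform import Rotation as Ro
def shot(name):
    s=r.read_state(); im,d=optics.get_image(name); m=optics.camera_model(name)
    if 'tool_from_camera' in m:
        T=np.eye(4);T[:3,:3]=Ro.from_quat(s['eef_rot']).as_matrix();T[:3,3]=s['eef_pos'];T=T@np.array(m['tool_from_camera'])
    else:
        T=np.eye(4);R=np.array(m['R']);T[:3,:3]=R.T;T[:3,3]=-R.T@np.array(m['t'])
    K=np.array(m['K']);v,u=np.mgrid[:d.shape[0],:d.shape[1]]
    P=np.stack([(u-K[0,2])/K[0,0]*d,(v-K[1,2])/K[1,1]*d,d],-1)@T[:3,:3].T+T[:3,3]
    P[d==0]=np.nan
    return im,d,P,K,T
def save(im,n): cv2.imwrite('pics/'+n,cv2.cvtColor(im,cv2.COLOR_RGB2BGR))
E
python3 - <<'E'
from h import *
for n in('scene','top'):
    im,d,P,K,T=shot(n); save(im,n+'0.png'); np.savez(n+'0.npz',im=im,P=P,K=K,T=T); print(n,K[0,0],T.round(3).tolist())
print(r.read_state())
E
```

```text
scene 369.4784102455575 [[0.659, 0.647, -0.384, 0.946], [0.752, -0.566, 0.337, -0.364], [0.001, -0.511, -0.86, 1.008], [0.0, 0.0, 0.0, 1.0]]
top 425.19505525412075 [[0.009, -0.989, 0.147, 0.329], [-1.0, -0.008, 0.011, 0.01], [-0.01, -0.147, -0.989, 1.415], [0.0, 0.0, 0.0, 1.0]]
{'time_s': 0.1, 'joint_positions': array([ 1.01800991e+00,  3.42634510e-01,  1.52487478e+00, -1.34455064e-05,
        1.27542481e+00, -1.45997748e-01]), 'dq': array([ 3.88807764e-04, -2.23234546e-03, -2.10023897e-03,  1.61666491e-03,
       -8.64973602e-06,  1.75025916e-03]), 'tau': array([ 1.02161681e-03, -4.34445620e+01, -2.46491629e+01, -3.56592409e-04,
        4.60720039e-03, -1.04229269e-05]), 'eef_pos': array([0.20753962, 0.48189849, 0.25572137]), 'eef_rot': array([ 2.01992888e-01,  9.79386759e-01, -6.32403061e-04, -2.23565760e-04]), 'contact_force': array([ 0.1264385 ,  0.00834936, -0.05809437]), 'torque': array([0.00877335, 0.0068315 , 0.04538107]), 'grip_width': 0.08553729051228806}
```

View pics/top0.png

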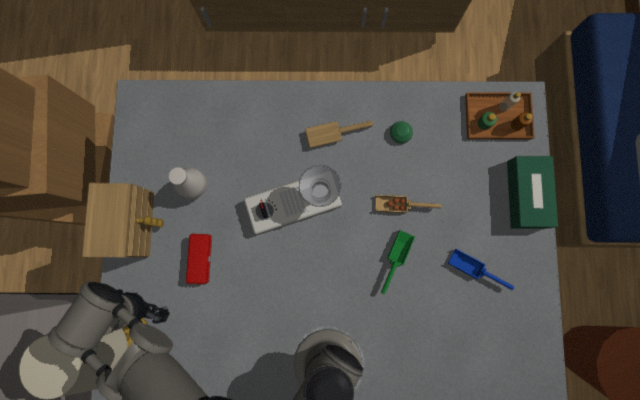

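View pics/scene0.png

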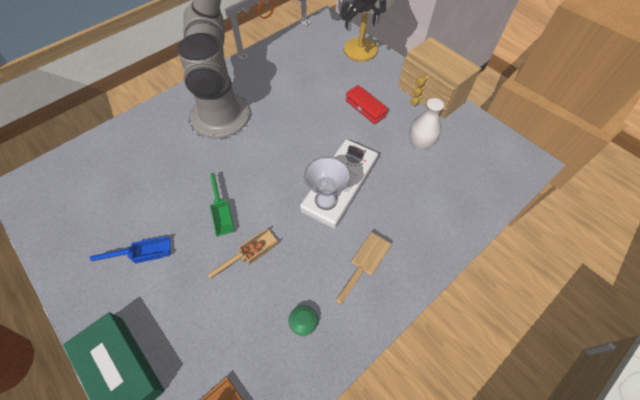

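The top picture shows the bamboo scoop with balls at about (400,204), its nose at (376,204) and its handle end at (440,207). The diffuser is at (293,203), with the funnel at (320,187) and the knob at (264,210). Look-alikes are a blue scoop (480,268), a green scoop (398,260) and the hairbrush (338,133). Only the bamboo one holds terracotta balls. I'll confirm it in an enlarged crop.

```bash
python3 - <<'E'
from h import *
z=np.load('top0.npz');im=z['im'];P=z['P']
c=cv2.resize(im[155:240,235:445],None,fx=3.8,fy=3.8,interpolation=cv2.INTER_CUBIC);save(c,'crop1.png')
f=im.astype(int)
# diffuser top surface: z 45..57
m=(P[...,2]>.044)&(P[...,2]<.058)&(f.min(-1)>110);m[:, :235]=0;m[:,350:]=0;m[:150]=0;m[245:]=0
cs,_=cv2.findContours(m.astype(np.uint8),0,2);pts=P[m][:,:2]
print('housing',m.sum(),cv2.minAreaRect(pts.astype(np.float32)),P[m][:,2].mean())
# scoop
hsv=cv2.cvtColor(im,cv2.COLOR_RGB2HSV)
m=(P[...,2]>.006)&(hsv[...,1]>60);m[:,:365]=0;m[:,450:]=0;m[:185]=0;m[225:]=0
print('scoop',m.sum(),cv2.minAreaRect(P[m][:,:2].astype(np.float32)))
h=m.copy();h[:,:413]=0
q=P[h];print('handle',q.mean(0),q.min(0),q.max(0));l=np.polyfit(q[:,1],q[:,0],1);print(l)
E
```

```text
housing 1001 ((0.5118105411529541, 0.1167982965707779), (0.12184380739927292, 0.29566431045532227), 18.70336151123047) 0.04968031683557108
scoop 562 ((0.5080841779708862, -0.25963371992111206), (0.2114517092704773, 0.054853420704603195), 86.87081909179688)
handle [ 0.50450508 -0.3185119   0.03835568] [ 0.49770036 -0.36534753  0.03258083] [ 0.51166918 -0.27332808  0.04363167]
[0.04314389 0.51824692]
```

View pics/crop1.png

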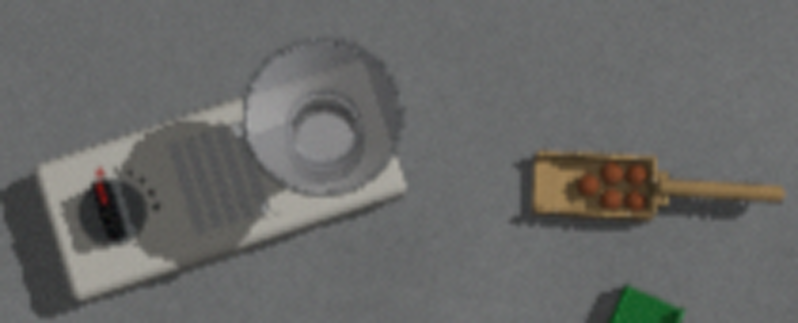

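The crop confirms it: the bamboo scoop has five balls in the rear of its pan and its nose points left (+y). The knob's red pointer sits at the red mark, at about +18.7° yaw. The measured sizes match (housing 122x296 at z 0.0497, scoop length 211). Next I'll plan reachability.

```bash
cat >> h.py <<'E'
YAW=np.deg2rad(18.7); C=np.array([.5118,.1168]); dy=np.array([-np.sin(YAW),np.cos(YAW)])
FUN=np.r_[C-.095*dy,.182]; KNOB=np.r_[C+.095*dy,.080]
SY=np.deg2rad(87.1); SO=np.r_[np.array([.5081,-.2596])+.0455*np.array([np.cos(SY),np.sin(SY)]),0.]
def tool(origin,yaw,th,al,s):
    """TCP pose for a scoop origin pose (yaw, nose-down th), grasp pre-tilt al, jaw flip s"""
    Rs=Ro.from_euler('z',yaw)*Ro.from_euler('y',th)
    Rt=Rs*Ro.from_euler('y',-al)*Ro.from_matrix(np.array([[s,0,0],[0,-s,0],[0,0,-1]]).T)
    g=np.asarray(origin)+Rs.apply([-.088,0,.032])
    return g-.006*Rt.apply([0,0,1]),Rt.as_quat()
def at_nose(nose,yaw,th,al,s):
    Rs=Ro.from_euler('z',yaw)*Ro.from_euler('y',th)
    return tool(np.asarray(nose)-Rs.apply([.060,0,.0135]),yaw,th,al,s)
def ktool(ang,s,z=.080):
    Rt=Ro.from_euler('z',YAW-ang)*Ro.from_matrix(np.array([[s,0,0],[0,-s,0],[0,0,-1]]).T)
    return np.r_[KNOB[:2],z+.006],Rt.as_quat()
E
python3 - <<'E'
from h import *
D=np.deg2rad;print(FUN,KNOB,SO)
f=lambda p:(lambda q:None if q is None else np.round(q,2))(r.solve_ik(*p))
for al in(0,20,35):
  for s in(1,-1):
    g=f(tool(SO,SY,0,al*np.pi/180,s)); 
    print('grasp',al,s,g)
    for yaw in range(-180,180,20):
      d=np.array([np.cos(D(yaw)),np.sin(D(yaw)),0])
      q=[f(at_nose(FUN-.02*d+[0,0,.03],D(yaw),D(t),D(al),s)) for t in(0,50)]
      if all(x is not None for x in q): print(al,s,yaw,*q)
for s in(1,-1): print('knob',s,[f(ktool(a,s)) for a in(0,1.047)])
E
```

```text
[0.54225823 0.02681502 0.182     ] [0.48134177 0.20678498 0.08      ] [ 0.51040198 -0.21415827  0.        ]
grasp 0 1 [-0.67  0.7   1.58 -0.    0.86 -0.62]
0 1 -180 [-0.07  0.72  0.94 -0.    1.48 -1.64] [-0.12  0.16  1.82  0.31  0.3  -1.95]
0 1 -160 [ 0.01  0.7   0.96 -0.    1.47 -1.91] [-0.22  0.18  1.81  0.89  0.56 -2.77]
0 1 -140 [ 0.09  0.66  1.05 -0.    1.43 -2.18] [-0.29  0.22  1.75  0.98  0.88 -3.1 ]
0 1 -120 [ 0.15  0.59  1.17 -0.    1.38 -2.47] [-0.33  0.29  1.65  0.94  1.19  2.97]
0 1 -100 [ 0.2   0.5   1.33 -0.    1.31 -2.77] [-0.33  0.37  1.54  0.87  1.47  2.79]
0 1 -80 [ 0.22  0.4   1.49 -0.    1.25 -3.1 ] [-0.3   0.44  1.42  0.76  1.72  2.61]
0 1 -60 [ 0.2   0.3   1.65 -0.    1.2   2.82] [-0.26  0.51  1.3   0.62  1.95  2.4 ]
0 1 -40 [ 0.14  0.2   1.79 -0.    1.16  2.41] [-0.2   0.57  1.21  0.44  2.13  2.15]
0 1 -20 [ 0.02  0.12  1.88 -0.    1.14  1.94] [-0.14  0.61  1.14  0.21  2.25  1.84]
0 1 0 [-0.13  0.08  1.92 -0.    1.14  1.44] [-0.07  0.62  1.11 -0.08  2.28  1.47]
0 1 20 [-0.28  0.1   1.9  -0.    1.14  0.94] [-0.01  0.62  1.12 -0.34  2.21  1.12]
0 1 40 [-0.38  0.1
[... 7413 characters left out ...]
  1.05  2.8 ] [-0.13  0.29  1.39 -0.19  1.64 -2.39]
35 -1 60 [-0.78  0.3   1.81  0.62  1.27  2.62] [-0.13  0.3   1.37 -0.24  1.57 -2.74]
35 -1 80 [-0.7   0.49  1.5   0.52  1.5   2.49] [-0.14  0.32  1.35 -0.26  1.49 -3.08]
35 -1 100 [-0.58  0.67  1.17  0.44  1.73  2.36] [-0.14  0.34  1.32 -0.25  1.41  2.86]
35 -1 120 [-0.46  0.85  0.82  0.35  1.98  2.22] [-0.13  0.35  1.3  -0.21  1.34  2.52]
35 -1 140 [-0.33  1.04  0.43  0.27  2.23  2.05] [-0.12  0.37  1.28 -0.15  1.28  2.18]
knob 1 [array([ 0.26,  0.54,  1.74, -0.  ,  0.86,  1.5 ]), array([ 0.26,  0.54,  1.74, -0.  ,  0.86,  2.55])]
knob -1 [array([ 0.26,  0.54,  1.74, -0.  ,  0.86, -1.64]), array([ 0.26,  0.54,  1.74, -0.  ,  0.86, -0.59])]
```

```bash
python3 - <<'E'
from h import *
p=r.read_state()
r.move_straight([.3,.35,.40],speed=.3)
AL=np.deg2rad(20)
pos,q=tool(SO,SY,0,AL,1)
r.reach(pos+[0,0.0,.20],q)
im,d,P,K,T=shot('wrist'); save(im,'w1.png'); np.savez('w1.npz',im=im,P=P)
print(r.read_state()['time_s'],r.read_state()['joint_positions'])
z=P[...,2];print(np.nanpercentile(z,[1,10,50,90,99]))
E
```

```text
3.5083 [-0.79447574  0.58654863  1.224059    0.25414011  1.57243056 -0.77626595]
[-7.35845035e-04  1.12718300e-04  1.30342664e-03  2.82580520e-01
  3.06506646e-01]
```

View pics/w1.png

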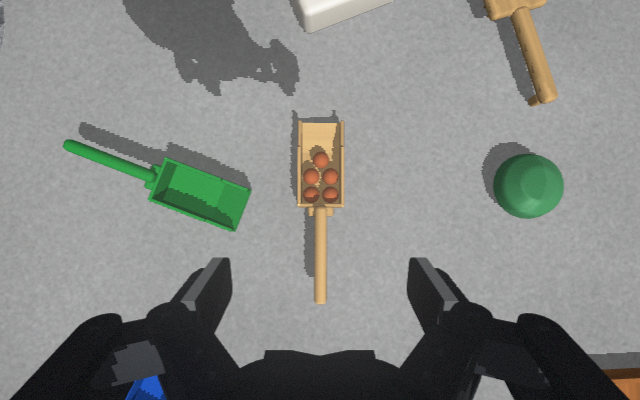

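The wrist view shows the bamboo scoop centred, handle (320,255) and nose (320,123), between the jaws. I'll refine its pose with the depth and grasp it.

```bash
python3 - <<'E'
from h import *
z=np.load('w1.npz');im=z['im'];P=z['P']
w=np.zeros(P.shape[:2],bool);w[100:310,285:358]=1
m=w&(P[...,2]>.008)
rect=cv2.minAreaRect(P[m][:,:2].astype(np.float32));print(rect)
h=m&(P[...,2]>.036);h[:225]=0
q=P[h];print('handle',len(q),np.median(q,0),q[:,1].min(),q[:,1].max());l=np.polyfit(q[:,1],q[:,0],1);print(l, 'x at grip',np.polyval(l,-.302),'planned',tool(SO,SY,0,0,1)[0])
pan=m.copy();pan[205:]=0;print('nose y',P[pan][:,1].max(),'pan x',np.percentile(P[pan][:,0],[1,99]))
E
```

```text
((0.5113115906715393, -0.26126718521118164), (0.21190863847732544, 0.05367434397339821), 87.67648315429688)
handle 938 [ 0.50715391 -0.32195538  0.04042071] -0.3666375700182052 -0.2790453772333116
[0.04897409 0.52293941] x at grip 0.5081492317905254 planned [ 0.5059498  -0.30204557  0.038     ]
nose y -0.1548375790679981 pan x [0.48602772 0.54057147]
```

```bash
cat >> h.py <<'E'
SY=np.deg2rad(87.4); SO=np.r_[np.array([.5110,-.2610])+.0455*np.array([np.cos(SY),np.sin(SY)]),0.]
AL=np.deg2rad(20)
E
python3 - <<'E'
from h import *
pos,q=tool(SO,SY,0,AL,1)
r.move_straight(pos+[0,0,.06],q,speed=.25)
print(r.move_straight(pos,speed=.08,max_force=15),r.read_state()['eef_pos']-pos)
command_gripper(0.0,80)
s=r.read_state();print('w',s['grip_width'],s['contact_force'],s['time_s'])
if s['grip_width']>.009:
    r.move_straight(pos+[0,0,.05],speed=.06); 
    print(r.read_state()['grip_width'],r.read_state()['contact_force'])
    r.move_straight(pos+[0,0,.26],speed=.2)
    d=np.array([np.cos(SY),np.sin(SY),0])
    pn,qn=at_nose(FUN-.06*d+[0,0,.05],SY,0,AL,1)
    r.move_straight(np.r_[pn[:2],pos[2]+.26],speed=.2)
    r.hold(.2)
    a=shot('scene');b=shot('top');np.savez('s2.npz',im=a[0],P=a[2],imt=b[0],Pt=b[2])
    c=np.vstack([cv2.resize(a[0][100:240,230:400],None,fx=3.5,fy=2.14*0+3.5/2*1.0)[:0],]) if 0 else None
    A=cv2.resize(a[0][110:260,200:380],(400*180//150,400));B=cv2.resize(b[0][150:240,290:440],(320*1,192))
    B=cv2.copyMakeBorder(B,0,208,0,0,cv2.BORDER_CONSTANT);save(np.hstack([A,B]),'s2.png')
    print(r.read_state())
E
```

```text
False [ 0.00022193 -0.00019478  0.00026162]
w 0.012773596969414923 [-0.61750184 -0.35520379  2.02580662] 5.775
0.012518055561899714 [ 0.05920766 -0.06054484 -1.04361939]
{'time_s': 9.0333, 'joint_positions': array([-0.61914034,  0.46455972,  1.26778349,  0.29163975,  1.6027657 ,
       -0.59157611]), 'dq': array([ 7.72402546e-03, -2.32810340e-03,  2.41807146e-03,  6.37443680e-04,
       -7.29424120e-05,  2.80282358e-03]), 'tau': array([ 9.28231821e-04, -5.07199788e+01, -2.54045480e+01,  1.50033988e+00,
        1.01192459e+00, -2.54071943e-03]), 'eef_pos': array([ 0.53258035, -0.18390379,  0.29740365]), 'eef_rot': array([ 0.71242023,  0.67992415,  0.12553936, -0.12000177]), 'contact_force': array([ 0.05553109,  0.17623302, -1.24125112]), 'torque': array([-0.3456212 ,  0.04298168, -0.01345398]), 'grip_width': 0.012643556899160796}
```

View pics/s2.png

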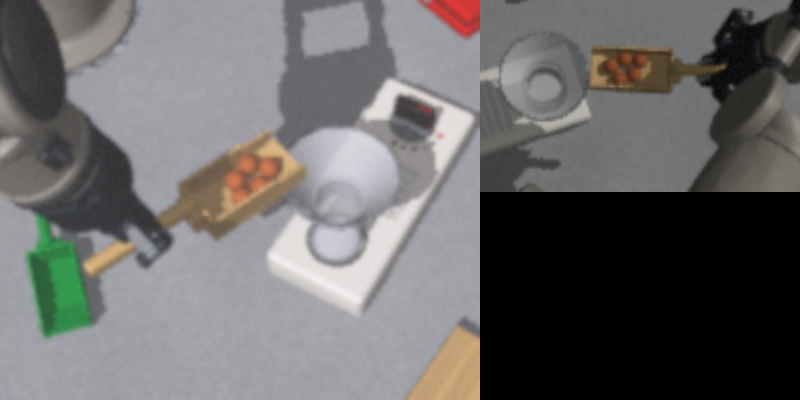

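All five balls are in the pan. The nose is about 60 mm short of the funnel, with no big sag. Next I'll measure the scoop's pitch and check the funnel centre from depth.

```bash
python3 - <<'E'
from h import *
z=np.load('s2.npz')
for im,P,n in((z['im'],z['P'],'scene'),(z['imt'],z['Pt'],'top')):
    hsv=cv2.cvtColor(im,cv2.COLOR_RGB2HSV)
    m=(P[...,2]>.2)&(P[...,2]<.34)&(hsv[...,1]>70)&(hsv[...,2]>60)&(hsv[...,0]<28)&(P[...,1]>-.15)&(P[...,1]<.05)&(abs(P[...,0]-.54)<.05)
    q=P[m];print(n,m.sum(),'y',q[:,1].min(),q[:,1].max(),'x',np.percentile(q[:,0],[1,99]))
    for a in np.arange(-.14,.0,.02):
        k=q[(q[:,1]>a)&(q[:,1]<a+.02)]
        if len(k)>4: print(round(a,2),'zmax95',np.percentile(k[:,2],[5,50,95]).round(4))
    m=(abs(P[...,2]-.182)<.012)&(abs(P[...,0]-FUN[0])<.09)&(abs(P[...,1]-FUN[1])<.09)&(hsv[...,1]<60)
    q=P[m].astype(np.float32); 
    if len(q)>10: print('rim',len(q),cv2.minEnclosingCircle(q[:,:2]))
Rs=Ro.from_euler('z',SY);s=Rs.apply([.06,0,.0135]);st=r.read_state()
p0,q0=tool([0,0,0],SY,0,AL,1);print('origin',st['eef_pos']-p0,'nose',st['eef_pos']-p0+s,'fun',FUN)
E
```

```text
scene 985 y -0.1494653098662188 -0.03439155476186245 x [0.5128776  0.56708955]
-0.14 zmax95 [0.262  0.2815 0.2904]
-0.12 zmax95 [0.2611 0.2685 0.2883]
-0.1 zmax95 [0.2624 0.2783 0.2884]
-0.08 zmax95 [0.2638 0.2793 0.2872]
-0.06 zmax95 [0.2664 0.273  0.2849]
-0.04 zmax95 [0.2678 0.2704 0.2815]Traceback (most recent call last):
  File "<stdin>", line 12, in <module>
cv2.error: OpenCV(4.12.0) /io/opencv/modules/imgproc/src/shapedescr.cpp:201: error: (-215:Assertion failed) count >= 0 && (depth == CV_32F || depth == CV_32S) in function 'minEnclosingCircle'
```

```bash
python3 - <<'E'
from h import *
for n in('scene','top'):
    z=np.load(n+'0.npz');P=z['P']
    m=(P[...,2]>.165)&(P[...,2]<.195)&(abs(P[...,0]-FUN[0])<.09)&(abs(P[...,1]-FUN[1])<.09)
    q=np.ascontiguousarray(P[m].astype(np.float32)[:,:2]); print(n,len(q),cv2.minEnclosingCircle(q.reshape(-1,1,2)) if len(q)>5 else '',q.min(0),q.max(0))
    m=(abs(P[...,2]-.050)<.007)&(abs(P[...,0]-C[0])<.15)&(abs(P[...,1]-C[1])<.2)
    q=np.ascontiguousarray(P[m].astype(np.float32)[:,:2]).reshape(-1,1,2);print(cv2.minAreaRect(q))
    m=(P[...,2]>.078)&(P[...,2]<.095)&(abs(P[...,0]-KNOB[0])<.05)&(abs(P[...,1]-KNOB[1])<.05)
    print('knob',m.sum(),P[m].mean(0))
st=r.read_state();p0,q0=tool([0,0,0],SY,0,AL,1);print('nose',st['eef_pos']-p0+Ro.from_euler('z',SY).apply([.06,0,.0135]),'fun',FUN)
E
```

```text
scene 604 ((0.5447896122932434, 0.026699740439653397), 0.06353035569190979) [ 0.48290163 -0.03520565] [0.60631466 0.08849958]
((0.5153592228889465, 0.11488743126392365), (0.12456357479095459, 0.3016086220741272), 18.824176788330078)
knob 76 [0.48581806 0.20398145 0.08512746]
top 604 ((0.5416029691696167, 0.028483035042881966), 0.06273707002401352) [ 0.48008108 -0.0316157 ] [0.60325414 0.08943472]
((0.5098634362220764, 0.11817938089370728), (0.12469541281461716, 0.29932141304016113), 18.948184967041016)
knob 75 [0.47904988 0.20751677 0.08602719]
nose [ 0.53938717 -0.03400614  0.27326549] fun [0.54225823 0.02681502 0.182     ]
```

```bash
python3 - <<'E'
from h import *
d=np.array([np.cos(SY),np.sin(SY),0]);F=np.array([.543,.0275,.182]);D=np.deg2rad
N=F-.025*d+[0,0,.014]
Q=[at_nose(N,SY,D(t),AL,1) for t in range(16,62,4)]
assert all(r.solve_ik(*p) is not None for p in Q)
r.move_straight(*at_nose(N+[0,0,.06],SY,D(5),AL,1),speed=.15)
r.move_straight(*Q[0],speed=.15)
for p in Q[1:]: r.move_straight(*p,speed=.06)
r.hold(.6)
a=shot('scene');b=shot('top')
A=cv2.resize(a[0][110:260,200:380],(480,400));B=cv2.resize(b[0][150:240,290:440],(320,192))
save(np.hstack([A,cv2.copyMakeBorder(B,0,208,0,0,cv2.BORDER_CONSTANT)]),'s3.png')
s=r.read_state();print(s['time_s'],s['grip_width'],s['contact_force'])
E
```

```text
14.0917 0.01283513277887495 [-0.22159616 -0.29064186 -0.82522666]
```

View pics/s3.png

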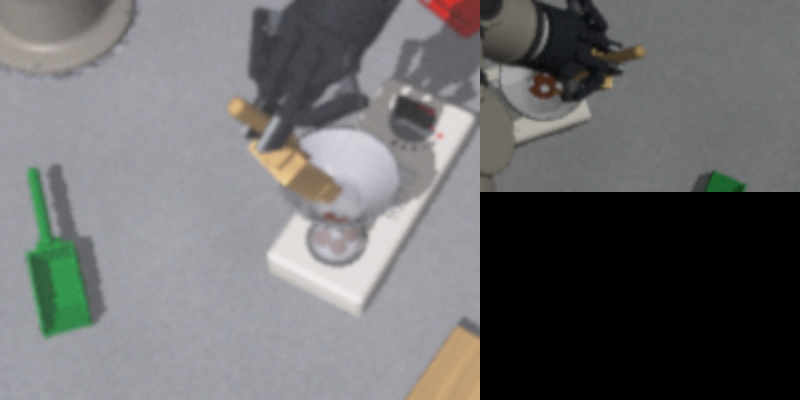

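Terracotta can be seen inside the tube and the scoop looks empty. I'll lift away, level the scoop and check the count from above before setting it down.

```bash
python3 - <<'E'
from h import *
d=np.array([np.cos(SY),np.sin(SY),0]);F=np.array([.543,.0275,.182]);D=np.deg2rad
N=F-.025*d+[0,0,.014]
r.move_straight(*at_nose(N+[0,0,.05],SY,D(60),AL,1),speed=.15)
r.move_straight(*at_nose(N+[0,0,.08]-.06*d,SY,D(0),AL,1),speed=.2)
pos,q=tool(SO,SY,0,AL,1)
r.move_straight(pos+[0,0,.26],q,speed=.25)
r.hold(.1)
a=shot('scene');b=shot('top')
A=cv2.resize(a[0][140:240,280:370],(360,400));B=cv2.resize(b[0][160:220,290:445],(439,170),interpolation=cv2.INTER_CUBIC);E=cv2.resize(b[0][170:205,300:340],(240,210),interpolation=cv2.INTER_CUBIC)
R=np.zeros((400,440,3),np.uint8);R[:170,:439]=B;R[180:390,:240]=E
save(np.hstack([A,R]),'s4.png')
s=r.read_state();print(s['time_s'],s['contact_force'])
E
```

```text
16.525 [ 0.25966908 -0.5260765  -1.02183046]
```

View pics/s4.png

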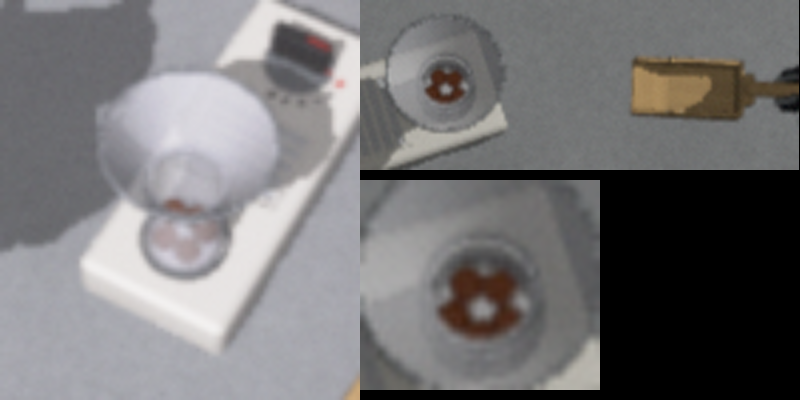

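The pan is empty and the balls lie as a ring in the tube. No stray balls show. I'll set the scoop down where it stood, then hover over the knob for a close look.

```bash
python3 - <<'E'
from h import *
pos,q=tool(SO,SY,0,AL,1)
r.move_straight(pos+[0,0,.03],q,speed=.25)
print('hit',r.move_straight(pos+[0,0,.0003],speed=.03,max_force=4),r.read_state()['eef_pos']-pos)
command_gripper(.05,20); r.hold(.2)
up=-Ro.from_quat(q).apply([0,0,1])
r.move_straight(pos+.10*up,speed=.15)
r.move_straight(pos+[0,0,.32],speed=.35)
p,k=ktool(0,-1)
r.reach(p+[0,0,.15],k); r.hold(.2)
im,d,P,K,T=shot('wrist'); np.savez('w5.npz',im=im,P=P)
b=shot('top');np.savez('t5.npz',im=b[0],P=b[2])
B=cv2.resize(b[0][155:240,340:460],(480,340))
o=np.zeros((560,480,3),np.uint8);o[:300]=cv2.resize(im,(480,300));o[300:]=cv2.resize(b[0][160:225,340:460],(480,260));save(o,'w5.png')
m=(P[...,2]>.083)&(P[...,2]<.093)&(np.hypot(P[...,0]-p[0],P[...,1]-p[1])<.05)
print(r.read_state()['time_s'],m.sum(),np.median(P[m],0),cv2.minAreaRect(np.ascontiguousarray(P[m][:,:2].astype(np.float32)).reshape(-1,1,2)),p,np.rad2deg(YAW))
P=b[2];hsv=cv2.cvtColor(b[0],cv2.COLOR_RGB2HSV)
m=(P[...,2]>.006)&(hsv[...,1]>60);m[:,:365]=0;m[:,450:]=0;m[:185]=0;m[225:]=0
print('scoop',cv2.minAreaRect(P[m][:,:2].astype(np.float32)),P[m][:,2].max())
E
```

```text
hit False [ 9.46206277e-05 -7.03832625e-05  4.45074914e-04]
23.1917 777 [0.47991582 0.20772895 0.08870204] ((0.4810777008533478, 0.20812635123729706), (0.049253445118665695, 0.013239171355962753), 18.651893615722656) [0.48134177 0.20678498 0.086     ] 18.7
scoop ((0.5089467763900757, -0.2599216401576996), (0.2119850218296051, 0.05462855473160744), 87.4695053100586) 0.04662066111770402
```

View pics/w5.png

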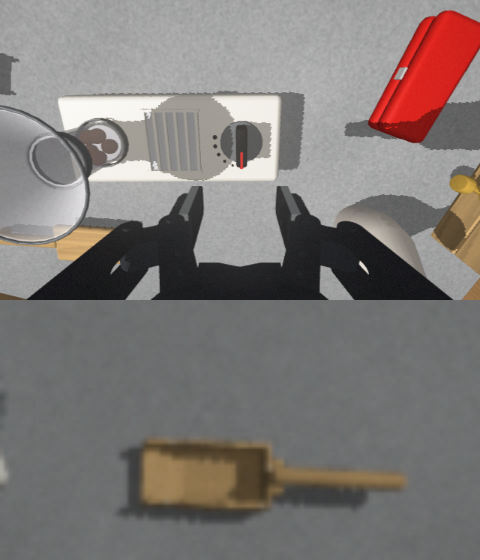

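The scoop stands upright at (0.509,-0.260), where it was. The knob's pointer is at its mark, at (0.481,0.2078) and 18.7°. Now I'll grip it and turn in small steps, watching torque.

```bash
python3 - <<'E'
from h import *
p,k=ktool(0,-1,.081); p[:2]=[.4811,.2077]
r.move_straight(p+[0,0,.03],k,speed=.2)
print('hit',r.move_straight(p,speed=.05,max_force=8))
command_gripper(0,90)
s=r.read_state();print('w',s['grip_width'],s['contact_force'].round(2),s['torque'].round(3))
j=np.array(s['joint_positions']);j0=j.copy()
for a in np.arange(5,61,5):
    j=j0.copy();j[5]+=np.deg2rad(a);r.movej(j)
    s=r.read_state();print(a,s['contact_force'].round(1),s['torque'].round(3),round(s['grip_width'],4))
r.hold(.3);s=r.read_state();print(s['time_s'],s['torque'].round(3),s['joint_positions']-j0)
a=shot('wrist');b=shot('scene');np.savez('k6.npz',im=a[0],P=a[2],ims=b[0],Ps=b[2])
o=np.zeros((560,560,3),np.uint8);o[:280,:448]=cv2.resize(a[0],(448,280));o[280:]=cv2.resize(b[0][120:180,300:420],(560,280),interpolation=cv2.INTER_CUBIC);save(o,'k6.png')
E
```

```text
hit False
w 0.012085284648676387 [-2.4   3.44  5.29] [0.504 0.375 0.039]
5 [-0.7  1.2  0.6] [0.152 0.208 0.09 ] 0.0126
10 [-0.7  1.6  2.3] [0.32  0.211 0.098] 0.0128
15 [-1.2  4.2  1.4] [0.382 0.254 0.019] 0.0127
20 [-1.4  4.6  1.6] [0.594 0.347 0.05 ] 0.0129
25 [-2.3  4.8  2.3] [0.635 0.341 0.112] 0.0123
30 [-2.7  5.3  2.2] [0.72  0.413 0.063] 0.0124
35 [-1.8  5.   1.5] [0.796 0.32  0.029] 0.0121
40 [-1.7  5.4  2.1] [0.764 0.339 0.049] 0.0124
45 [-1.8  5.2  1.1] [0.867 0.298 0.15 ] 0.0125
50 [-1.6  5.8  1.2] [0.926 0.325 0.059] 0.0124
55 [-1.7  6.6  1.7] [ 0.954  0.243 -0.015] 0.0125
60 [-1.9  6.6  1.8] [0.972 0.328 0.015] 0.0126
28.4083 [1.034 0.323 0.094] [ 6.35365179e-04  1.09553099e-04 -2.43574204e-04  1.24526567e-03
 -3.25832799e-04  1.04268595e+00]
```

View pics/k6.png

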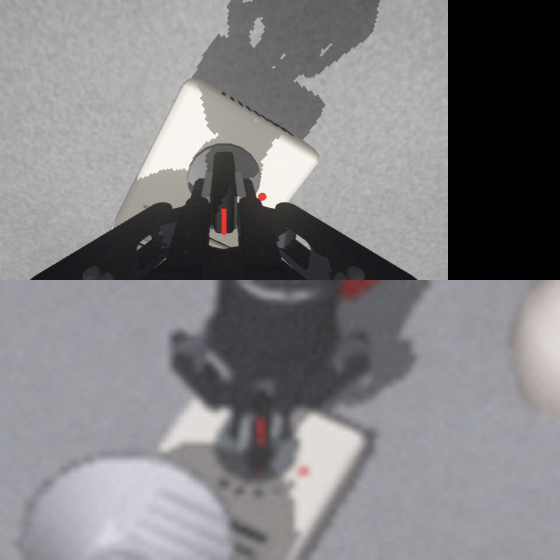

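The wrist view shows the pointer at (224,222) held centrally between the pads, with the red mark now at (262,197). The shutter has opened. Next I'll measure the bar's angle.

```bash
python3 - <<'E'
from h import *
z=np.load('k6.npz');im=z['im'];P=z['P'];c=np.array([.4811,.2077])
hsv=cv2.cvtColor(im,cv2.COLOR_RGB2HSV)
red=(hsv[...,1]>150)&((hsv[...,0]<8)|(hsv[...,0]>172))&(im[...,0]>90)
rr=np.linalg.norm(P[...,:2]-c,axis=-1)
m=red&(P[...,2]>.08)&(rr<.04); q=P[m]
print('pointer',len(q),q.mean(0),'ang',np.rad2deg(np.arctan2(*(q.mean(0)[:2]-c)[::-1])))
v=np.linalg.svd(q[:,:2]-q[:,:2].mean(0))[2][0];print('line dir',np.rad2deg(np.arctan2(v[1],v[0])))
b=(P[...,2]>.084)&(P[...,2]<.092)&(rr<.034)
n,l,st,ce=cv2.connectedComponentsWithStats(b.astype(np.uint8))
for i in range(1,n):
    if st[i,4]>100: print(st[i],cv2.minAreaRect(np.ascontiguousarray(P[l==i][:,:2].astype(np.float32)).reshape(-1,1,2)))
k=red&(P[...,2]<.06)&(rr<.06);print('mark',P[k].mean(0),np.rad2deg(np.arctan2(*(P[k].mean(0)[:2]-c)[::-1])))
print('expected',18.7-60, 'tool yaw', Ro.from_quat(r.read_state()['eef_rot']).as_matrix()[:,0])
E
```

```text
pointer 272 [0.49213975 0.19939412 0.08970682] ang -36.956372277925716
line dir -44.45221338419982
[ 274  232   92  103 3397] ((0.481749951839447, 0.20863187313079834), (0.03939450532197952, 0.04470060393214226), 88.50322723388672)
mark [0.51652706 0.2201797  0.05179284] 19.405555186289245
expected -41.3 tool yaw [-7.54214530e-01  6.56627826e-01  5.83679081e-04]
```

```bash
python3 - <<'E'
from h import *
im,d,P,K,T=shot('wrist'); s=r.read_state()
z5=np.load('w5.npz')
def dirs(im,K,T,P,name):
    hsv=cv2.cvtColor(im,cv2.COLOR_RGB2HSV)
    m=(hsv[...,1]>150)&((hsv[...,0]<8)|(hsv[...,0]>172))&(im[...,0]>90)&(P[...,2]>.075)&(P[...,2]<.1)&(np.hypot(P[...,0]-.481,P[...,1]-.2077)<.04)
    v,u=np.nonzero(m);ray=np.stack([(u-K[0,2])/K[0,0],(v-K[1,2])/K[1,1],np.ones(len(u))],-1)@T[:3,:3].T
    q=T[:3,3]+ray*((.0885-T[2,3])/ray[:,2])[:,None]
    w=np.linalg.svd(q[:,:2]-q[:,:2].mean(0),full_matrices=False);print(name,len(u),(u.min(),u.max(),v.min(),v.max()),q.mean(0)[:2],w[1],np.rad2deg(np.arctan(w[2][0][1]/w[2][0][0])))
    return q.mean(0)[:2]
a=dirs(im,K,T,P,'now')
p,k=ktool(0,-1);T5=np.eye(4);T5[:3,:3]=Ro.from_quat(k).as_matrix();T5[:3,3]=p+[0,0,.15];T5=T5@np.array(optics.camera_model('wrist')['tool_from_camera'])
b=dirs(z5['im'],K,T5,z5['P'],'closed')
for c in([.4811,.2077],[.4820,.2065],[.4805,.208]):
    f=lambda x:np.rad2deg(np.arctan2(*(x-c)[::-1]));print(c,f(a),f(b),f(b)-f(a))
print(s['torque'].round(3),s['time_s'])
save(cv2.resize(im[230:360,240:420],(720,520),interpolation=cv2.INTER_CUBIC),'k7.png')
E
```

```text
now 271 (np.int64(316), np.int64(323), np.int64(298), np.int64(334)) [0.49284589 0.19871021] [0.0962462  0.01617045] -41.174843698832895
closed 77 (np.int64(320), np.int64(323), np.int64(203), np.int64(223)) [0.49549177 0.21362224] [0.04998483 0.00885277] 18.41863766269366
[0.4811, 0.2077] -37.428865385121064 22.36726653183765 59.796131916958714
[0.482, 0.2065] -35.68685858671842 27.829366852929134 63.516225439647556
[0.4805, 0.208] -36.96000598814269 20.55714763303319 57.51715362117588
[1.016 0.319 0.097] 28.5583
```

View pics/k7.png

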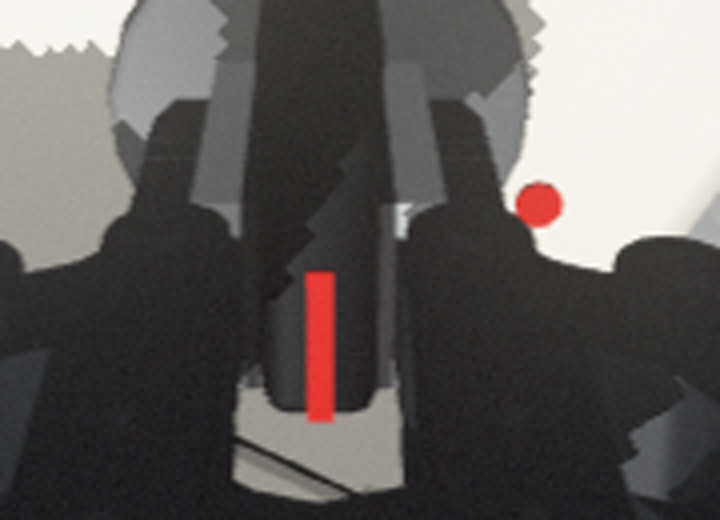

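The pointer line runs at -41.2° now, against 18.4° closed. That is about 59.6–59.9° of turn, so the knob is at the third click and flat between the pads. I'm handing in.

```bash
python3 - <<'E'
from h import *
r.finish_job(); print(r.read_state()['time_s'])
E
```

```text
the job is handed in; nothing more can be done
the job is handed in; nothing more can be done
```

I poured the balls from the bamboo scoop through the funnel, put the scoop back where it had stood, and turned the knob to its third click. The job was handed in at about 28.6 s with the gripper still holding the knob.

- **Balls:** after the pour the pan was empty, the tube held terracotta balls in a ring, and no strays showed. I did not count five separate balls in the tube, because they overlap in the picture.
- **Scoop:** the overhead camera showed it upright and level at (0.509, -0.260), within about 1 mm of where the same camera first saw it.
- **Knob:** the pointer turned from 18.4° to -41.2°, about 59.6° clockwise, and the arm itself turned 59.7°; the third click is at 60°. One estimate disagreed: fitting the pointer line to the raw depth gave -44.5°. I trusted the angle read from the picture, which agrees with the arm's turn.
- **Forces:** readings on the tool stayed under 8 N whenever I checked.
- **Other things on the dresser:** none was touched on purpose, but I did not measure them again at the end.

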